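# Find the instrument foot with the worn sole on the drag-test board

## Robot

A 7-joint arm with a two-finger parallel gripper is mounted at the origin on the work surface. World frame = base frame: x ahead of the robot, y to its left, z up, the work surface at z = 0. Lengths are in m, angles in rad, forces in N, time in s.
With the tool pointing down it reaches from about 0.425 to 0.875 m from the base axis. Payload 4.7 kg.
Tool frame: the origin (TCP) lies at the very end of the fingers, on their centre line; the grasp point (between the pads) lies robot.tcp_to_grasp behind it (robot.tcp_to_grasp is the distance from the TCP to the grasp point, in m); z points along the fingers, y is the line along which they close (so a half turn about z gives the same grasp; the last joint's range is limited). The gripper opens to 87 mm and grips with 3 to 60 N. Pads are 19 mm wide; open, the fingers measure 117 mm over their backs; the gripper's body (75 mm by 190 mm) begins 51 mm behind the grasp point.
Start: joints at [1.281, 0.321, -0.07, 1.45, 0.023, 1.371, -0.057], TCP at [0.194, -0.62, 0.223] pointing down, gripper open.
Joint ranges: [-2.86, 2.86], [-0.3, 2.09], [-1.38, 1.24], [0.06, 2.45], [-1.56, 4.7], [0.09, 2.05], [-2.69, 2.69]. Speed limits (rad/s): [2.57, 2.57, 3.14, 3.14, 3.14, 3.14, 3.14].

## Interface

Orientations are given as a unit quaternion [w, x, y, z].
In Python, from plant import robot gives the robot as it stands.
- The arm moves only by the tool send_rows, never from a script. Its argument "plan" is a list of rows, each a list of 7 numbers: the finger opening in mm, from 0 to 87, then the shift along the world's x, y, z in mm, then the turn, a rotation vector about the world's x, y, z in degrees. A call has 1 to 20 rows; each row shifts and turns the commanded pose from where the row before left it; what a row does not reach is not made up. A row lasts 1/10 s, in which the tool goes at most 50 mm and 8.59 degrees, less where a joint would pass 70% of its speed; a pose out of reach is approached as far as the arm can. A call is refused whole if a number of a shift passes 50 or a number of a turn 8.59, either way. A call with a gripper value outside its range is refused whole. The fingers move at their own pace and stop on an object; the grip force is fixed at half the most. Time passes only in rows, so rows that do not move let the fingers close. It gives the time, the measured TCP pose, the force, the opening and the grip force at its end, in the units of the state.
- robot.sense(): the state, without advancing time (a new reading comes with each control period).
- robot.capture(name): name is "scene" or "side" or "wrist"; returns a dict with "color" (400x640x3 uint8, red, green, blue), "z_map" (400x640 float32, m along the optical axis (not along the pixel's ray), 0 where there is no reading), "camera_matrix" (3x3 intrinsics, pixels), "cam_to_world" (4x4, takes a point from camera to world coordinates). Camera axes: x right, y up, looking along -z (the intrinsics and any distortion apply to the point x, -y, -z); pixel columns grow to the right and rows downward; lengths in m; the calibration is good to about 2 mm. A picture is of the moment at which its call begins.
- robot.sign_off(): hands the job in; it is judged then, once.
The state is a dict: "clock": time; "joint_pos": joint angles; "joint_vel": joint speeds; "tau": joint torques, N m; "eef_pos": TCP position; "ee_rot": TCP orientation; "force": force on the tool from outside, world axes, zero at the start; "ft_torque": the same for the moment, N m; "opening": finger opening in m; "grasp_force": force on a finger pad.
Only numpy, scipy, OpenCV 4.12 (cv2) and the standard library are available. Lean on these libraries where they do the work, as an engineer would, in place of code of your own. Each camera call takes 0.05 s, during which the arm holds its last target. There are 200 camera calls.

## Task

Three instrument feet that look alike stand at the near ends of the three lanes of the white drag-test board. Drag each along its lane, standing on the board, neither lifted nor pressed down hard, until it is wholly beyond the dark line, and feel how strongly it drags. When all three are there, lift only the one that drags clearly least (its sole is worn slick) and set it gently upright in the white tray; leave the other two standing beyond the line and do not disturb the other things on the bench.

Things in the scene. Friction and masses are not known exactly. Their poses are not given: they have to be found in the camera images.
- board: Fixed white test board, 300 (x) by 290 (y) by 12 mm. Origin: centre of its underside on the bench; x along the lanes away from the robot, y left, z up. Lanes along x, middle lines at y = -90 (right), 0, +90 mm (left), each at least 83 mm wide, parted by rails 5 mm high. A dark line 6 mm wide crosses the lanes at x = 0; a foot with its axis 35 to 115 mm past it is wholly beyond.
- start_right (a point): Start of the right lane, on the board's upper face: its foot's axis is within 4 mm of this point at first. All three feet look alike: steel disc 66 mm in diameter, 12 high, a low cone and a neck above it to 22, then a black upright round knob 26 in diameter, 22 to 50 mm above the board, to push, drag or grip. Axes as the board's.
- start_middle (a point): Start of the middle lane, on the board's upper face: its foot's axis is within 4 mm of it at first. Each foot weighs 0.62 to 0.83 kg. Under its own weight a sound foot drags on the board with 2.8 to 5.2 N, the one worn foot with 0.5 to 1 N; a finger that leans on the knob can read up to twice that, or less while at rest. The worn one may be in any lane.
- start_left (a point): Start of the left lane, on the board's upper face: its foot's axis is within 4 mm of this point at first. A quick push at a knob also presses its foot down; meet it slowly (50 mm/s or less) and keep the load on the board under 30 N. Axes as the board's.
- finish_right (a point): A point on the board's upper surface on the middle line of the right lane, 55 mm beyond the dark line (140 mm from the start point along the board's x); a foot with its axis here is wholly beyond the line.
- finish_middle (a point): A point on the board's upper surface on the middle line of the middle lane, 55 mm beyond the dark line (140 mm from the start point along the board's x); a foot with its axis here is wholly beyond the line.
- finish_left (a point): A point on the board's upper surface on the middle line of the left lane, 55 mm beyond the dark line (140 mm from the start point along the board's x); a foot with its axis here is wholly beyond the line.
- tray: Fixed open white plastic tray, 160 by 160 by 35 mm high, walls and floor 4 to 5 mm thick. Origin at the centre of its underside on the bench, axes along its sides, z up.
- bottle: Bystander: white bottle 60 mm in diameter, 150 mm high, loose; origin at the centre of its underside.
- wellplate: Bystander: clear six-well plate 128 by 86 by 18 mm, loose; origin at the centre of its underside.
- tuberack: Bystander: green tube rack 70 by 130 mm with capped tubes, 87 mm high, loose; origin at the centre of its underside.
Mind the look-alikes: they are no part of the job. Leave any blue or turquoise look-alike of the tray alone.

How it is judged:
On the way, in this order (a step that is already met when the one before it is completed fails the run):
1. all three feet stand on the board wholly beyond the dark line (x of foot_worn in the frame of board between 0.033 and 0.14 m and y of foot_worn in the frame of board between -0.14 and 0.14 m and height (world z) of each of foot_worn, foot_sound1, foot_sound2 below 0.016 m and angle between each of foot_worn, foot_sound1, foot_sound2's own z axis and vertical below 0.1 rad and x of foot_sound1 in the frame of board between 0.033 and 0.14 m and y of foot_sound1 in the frame of board between -0.14 and 0.14 m and x of foot_sound2 in the frame of board between 0.033 and 0.14 m and y of foot_sound2 in the frame of board between -0.14 and 0.14 m), for 0.2 s.
2. the worn foot stands in the tray (x of foot_worn in the frame of tray between -0.06 and 0.06 m and y of foot_worn in the frame of tray between -0.06 and 0.06 m and height (world z) of foot_worn below 0.012 m and angle between foot_worn's own z axis and vertical below 0.1 rad), for 0.2 s.
At the end, for the whole second after the job is handed in: The worn foot stands upright (within 0.1 rad) and at rest on the tray's floor, its axis at least 20 mm from the tray's outer edges; the two sound feet stand upright and at rest on the board, axes at least 33 mm beyond the middle of the dark line (all of step 2 and linear speed of each of foot_worn, foot_sound1, foot_sound2 below 0.02 m/s and x of foot_sound1 in the frame of board between 0.033 and 0.14 m and y of foot_sound1 in the frame of board between -0.14 and 0.14 m and height (world z) of each of foot_sound1, foot_sound2 below 0.016 m and angle between each of foot_sound1, foot_sound2's own z axis and vertical below 0.1 rad and x of foot_sound2 in the frame of board between 0.033 and 0.14 m and y of foot_sound2 in the frame of board between -0.14 and 0.14 m); the robot touches nothing.
It fails at once if a sound foot is lifted more than 6 mm off the board (height (world z) of any of foot_sound1, foot_sound2 above 0.018 m).
It fails at once if the worn foot is lifted before all have been dragged beyond the line, or is lifted off the near half of its lane ((height (world z) of foot_worn above 0.018 m and (not (x of foot_sound1 in the frame of board between 0.033 and 0.14 m and y of foot_sound1 in the frame of board between -0.14 and 0.14 m and height (world z) of foot_sound1 below 0.016 m and angle between foot_sound1's own z axis and vertical below 0.1 rad) or not (x of foot_sound2 in the frame of board between 0.033 and 0.14 m and y of foot_sound2 in the frame of board between -0.14 and 0.14 m and height (world z) of foot_sound2 below 0.016 m and angle between foot_sound2's own z axis and vertical below 0.1 rad))) or (x of foot_worn in the frame of board between -0.15 and 0 m and y of foot_worn in the frame of board between -0.12 and 0.12 m and height (world z) of foot_worn between 0.018 and 0.03 m)).
It fails at once if a foot is pressed on the board with more than 30 N (contact force between any of foot_worn, foot_sound1, foot_sound2 and board above 30 N).
It fails at once if the foot is dropped or slammed into the tray (more than 60 N) (contact force between foot_worn and tray above 60 N).
It fails at once if another thing on the bench is moved more than 15 mm (distance of any of bottle, wellplate, tuberack from where it was at the start of the episode above 0.015 m).
It also fails if it takes over 72 s, if anything falls off the work surface, if the arm or the gripper's body presses on something with over 40 N, if the wrist force passes 120 N, or if a joint passes its speed limit or range.

## Working session

There is one attempt and no reset: what is moved stays moved. The work goes in short steps, Python scripts to look and compute and a tool call to move; the robot and the scene stay as the last step left them, time stands still between calls to the robot, and variables do not carry over. Pictures are saved under pics/ and viewed, at most 10 in all, crops included, and the job is handed in when it is done.

Besides the shell and the picture viewer there is one more tool, called after "Request:" as name(argument=value, ...), one argument or row to a line, values as JSON. send_rows: Moves the arm, as the interface text tells. Its arguments: {"type":"object","properties":{"plan":{"type":"array"}},"required":["plan"]}

```bash
mkdir -p pics
cat > h.py <<'E'
import numpy as np, cv2
from plant import robot
def cap(n, save=None):
    d=robot.capture(n)
    if save: cv2.imwrite('pics/'+save, cv2.cvtColor(d['color'],cv2.COLOR_RGB2BGR))
    return d
def ray(d,u,v,z):
    K=d['camera_matrix'];T=d['cam_to_world']
    r=T[:3,:3]@np.array([(u-K[0,2])/K[0,0],-(v-K[1,2])/K[1,1],-1])
    o=T[:3,3]; return o+r*(z-o[2])/r[2]
def pts(d):
    K=d['camera_matrix'];T=d['cam_to_world'];z=d['z_map'];v,u=np.indices(z.shape)
    p=np.stack([(u-K[0,2])/K[0,0]*z,-(v-K[1,2])/K[1,1]*z,-z],-1)
    return p@T[:3,:3].T+T[:3,3]
E
python3 - <<'E'
from h import *
s=robot.sense();print(s, robot.tcp_to_grasp)
ims=[]
for n in ['scene','side']:
    d=cap(n,n+'0.png');np.savez(n+'0.npz',**d)
    print(n,d['camera_matrix'],d['cam_to_world'])
E
```

```text
{'clock': 0.0, 'joint_pos': array([ 1.28108486,  0.32180139, -0.07005805,  1.45170041,  0.02260099,
        1.37077864, -0.05688617]), 'joint_vel': array([ 7.51107007e-04, -1.33575261e-04, -1.46019726e-03,  7.61651199e-04,
        1.18859631e-03, -1.00119021e-03,  1.75060158e-05]), 'tau': array([ 2.95776736e-04, -4.91292143e+01, -4.03476460e-01, -3.12529421e+01,
       -6.38942141e-02,  4.39342414e-02,  1.60000941e-04]), 'eef_pos': array([ 0.19422221, -0.6197187 ,  0.22146258]), 'ee_rot': array([-9.30010825e-04,  9.88482545e-01,  1.51331936e-01, -1.97252431e-04]), 'force': array([-0.10469014, -0.05981519,  0.33800491]), 'ft_torque': array([ 0.01092617,  0.0049766 , -0.05613864]), 'grasp_force': 0.0, 'opening': 0.08708727759251596} 0.0187
scene [[396.58718407   0.         314.51798524]
 [  0.         396.58718407 201.36320636]
 [  0.           0.           1.        ]] [[-0.75860567 -0.4487682   0.47236061  1.1328931 ]
 [ 0.65150976 -0.53053228  0.5422827   0.76338065]
 [ 0.00724332  0.71912628  0.69484166  0.99505361]
 [ 0.          0.          0.          1.        ]]
side [[511.40583536   0.         317.87842603]
 [  0.         511.40583536 197.62291307]
 [  0.           0.           1.        ]] [[-0.67968358  0.49035553 -0.54551047 -0.44973564]
 [-0.73349671 -0.45074146  0.50873836  0.89221365]
 [ 0.00357848  0.74591125  0.66603574  1.20578833]
 [ 0.          0.          0.          1.        ]]
```

View pics/scene0.png

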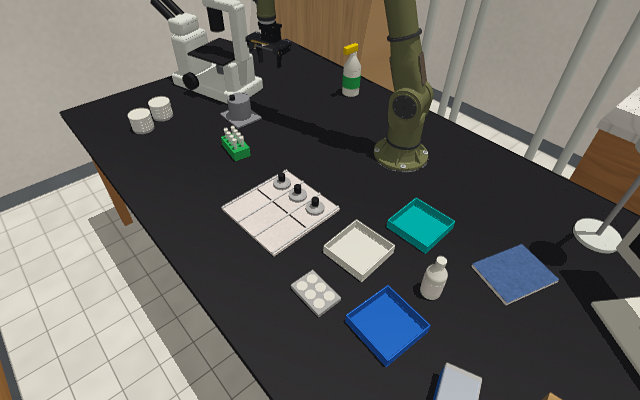

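View pics/side0.png

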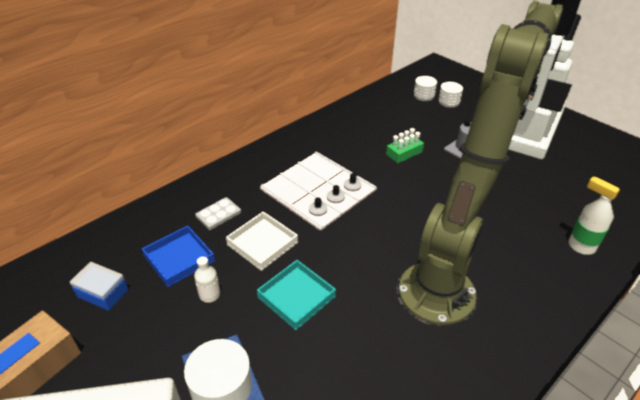

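Scene view: the three feet have their knobs at (282,176), (297,189) and (315,203) on the white board at (280,212). Tray candidates are white (359,250), turquoise (421,224) and blue (388,324); I choose the white one. Knob look-alikes: none. The side view agrees, with feet at (318,205), (336,190), (353,180) and the white tray at (262,240).

Run:
```python
from h import *
for n,bx,ty in [('scene',(280,212),(359,250)),('side',(318,190),(262,240))]:
    d=dict(np.load(n+'0.npz'));c=d['color'].astype(int);P=pts(d)
    white=((c.min(2)>130)&(c.max(2)-c.min(2)<45)).astype(np.uint8)
    white=cv2.morphologyEx(white,cv2.MORPH_CLOSE,np.ones((5,5)))
    k,l,st,ce=cv2.connectedComponentsWithStats(white)
    for nm,(u,v) in dict(board=bx,tray=ty).items():
        i=l[v,u]; m=(l==i)
        cs,_=cv2.findContours(m.astype(np.uint8),0,2); q=max(cs,key=cv2.contourArea)
        z=.013 if nm=='board' else .035
        W=np.array([ray(d,*p[0],z)[:2] for p in q],np.float32)
        print(n,nm,st[i],'rect',cv2.minAreaRect(W))
        X=P[m]; print('  depth z pct',np.percentile(X[:,2],[5,50,95]))
        if nm=='board':
            # knobs: depth height band
            h=(P[...,2]>.045)&(P[...,2]<.085)&(np.hypot(P[...,0]-W[:,0].mean(),P[...,1]-W[:,1].mean())<.25)
            kk,ll,ss,cc=cv2.connectedComponentsWithStats(h.astype(np.uint8))
            for j in range(1,kk):
                if ss[j,4]>15:
                    t=P[ll==j]; print('  knob',ss[j],t.mean(0), ray(d,*cc[j],.05)[:2],t[:,2].max())
c=cv2.imread('pics/scene0.png')[150:290,210:410];cv2.imwrite('pics/crop.png',cv2.resize(c,None,fx=4,fy=4))
```

```text
scene board [ 221  169  119   87 4947] rect ((0.5747097134590149, -0.056284099817276), (0.30473583936691284, 0.29746708273887634), 3.0677335262298584)
  depth z pct [0.00708797 0.01118598 0.02288266]
  knob [278 172   7   9  46] [ 0.49942675 -0.15062716  0.05655745] [ 0.49501313 -0.1570074 ] 0.06288975242561146
  knob [294 184   7   8  50] [ 0.4956464  -0.06296485  0.05656071] [ 0.49120084 -0.06873402] 0.065141433096912
  knob [311 197   8   8  53] [0.49124527 0.02733044 0.05702709] [0.48644499 0.0218277 ] 0.06439062738781709
scene tray [ 324  220   71   62 2271] rect ((0.5118935108184814, 0.2605210840702057), (0.17788667976856232, 0.17223167419433594), 4.87756872177124)
  depth z pct [-0.00061351  0.00372896  0.03320809]
side board [ 261  152  115   78 4506] rect ((0.5699149370193481, -0.057874977588653564), (0.30968791246414185, 0.29945260286331177), 3.015510320663452)
  depth z pct [0.00605073 0.01283928 0.02598852]
  knob [349 173   7   9  49] [ 0.49032168 -0.14957117  0.05783383] [ 0.49672513 -0.15666772] 0.06773730535887212
  knob [332 184   7  10  52] [ 0.48611721 -0.06176802  0.05728017] [ 0.49204064 -0.06780314] 0.066727560096149
  knob [314 197   7  10  53] [0.4811214  0.02823465 0.05830966] [0.48785578 0.02198067] 0.06979190204311925
side tray [ 226  212   72   58 2357] rect ((0.4865511357784271, 0.25959450006484985), (0.1845552623271942, 0.1795099973678589), 4.808450222015381)
  depth z pct [-0.00016472  0.00668927  0.03441832]
```

View pics/crop.png

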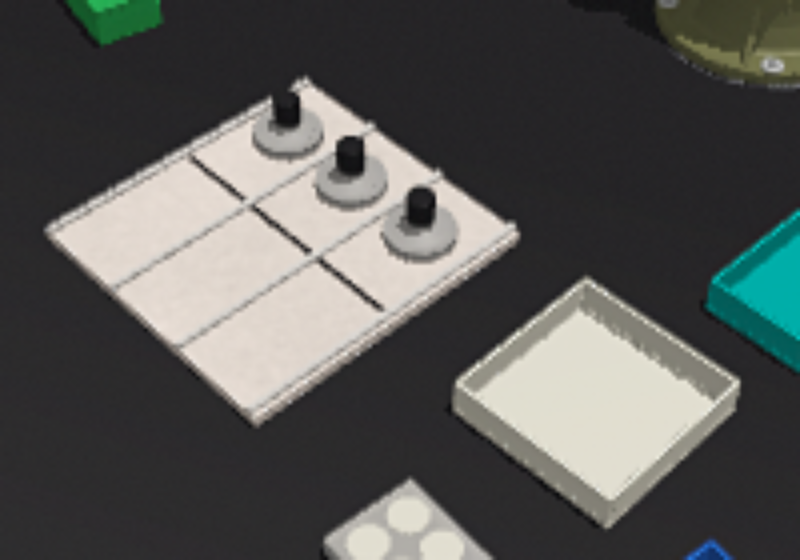

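Crop confirms three feet with black knobs on the white board, and the white tray beside it (board and tray axes turned about +3° and +5°). Move over the right foot, with the fingers' closing line along the lane.

Request:
send_rows(
  plan=[
    [60, 25, 38.6, 0, 0, 0, 6.3],
    [60, 25, 38.6, 0, 0, 0, 6.3],
    [60, 25, 38.6, 0, 0, 0, 6.3],
    [60, 25, 38.6, 0, 0, 0, 6.3],
    [60, 25, 38.6, 0, 0, 0, 6.3],
    [60, 25, 38.6, 0, 0, 0, 6.3],
    [60, 25, 38.6, 0, 0, 0, 6.3],
    [60, 25, 38.6, 0, 0, 0, 6.3],
    [60, 25, 38.6, 0, 0, 0, 6.3],
    [60, 25, 38.6, 0, 0, 0, 6.3],
    [60, 25, 38.6, 0, 0, 0, 6.3],
    [60, 25, 38.6, 0, 0, 0, 6.3],
    [60, 0, 0, 0, 0, 0, 0],
    [60, 0, 0, 0, 0, 0, 0],
    [60, 0, 0, 0, 0, 0, 0],
  ],
)

```text
clock: 1.6
eef_pos: [0.4936, -0.1583, 0.2222]
ee_rot: [-0.0, 0.689, 0.725, -0.0]
force: [0.5, -1.3, -0.1]
opening: 0.0602
grasp_force: 0.0
```

Run:
```python
from h import *
s=robot.sense();print({k:np.round(s[k],4) for k in ['clock','eef_pos','ee_rot','joint_pos','force','opening']})
d=cap('wrist','w1.png');np.savez('w1.npz',**d)
c=d['color'].astype(int);P=pts(d)
h=((P[...,2]>.052)&(P[...,2]<.072)&(d['z_map']>0)).astype(np.uint8)
kk,ll,ss,cc=cv2.connectedComponentsWithStats(h)
for j in range(1,kk):
    if ss[j,4]>100: print(ss[j],P[ll==j].mean(0),ray(d,*cc[j],.062))
```

```text
{'clock': np.float64(1.6), 'eef_pos': array([ 0.4936, -0.1583,  0.2222]), 'ee_rot': array([-2.000e-04,  6.891e-01,  7.246e-01, -5.000e-04]), 'joint_pos': array([ 0.8087,  0.0716, -0.5719,  1.7565,  0.0405,  1.3259,  0.2783]), 'force': array([ 0.5108, -1.2595, -0.0695]), 'opening': np.float64(0.0602)}
[309  77  26  28 552] [ 0.49164735 -0.0658656   0.0615607 ] [ 0.49164358 -0.06585813  0.062     ]
[310 166  24  25 466] [ 0.49565183 -0.15317441  0.0613235 ] [ 0.49564042 -0.15301101  0.062     ]
```

View pics/w1.png

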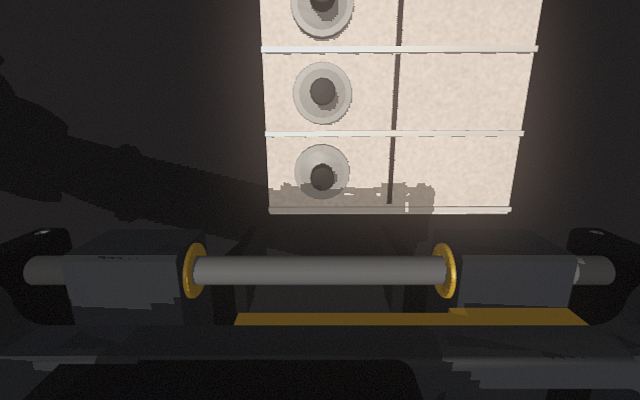

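Wrist view: the right knob is at (322,178), the middle at (322,91) and the left at (322,5). The board is as expected. Descend around the right knob with the fingers in front of and behind it.

Request:
send_rows(
  plan=[
    [46, 2, 4, -40, 0, 0, 0],
    [46, 0, 0, -40, 0, 0, 0],
    [46, 0, 0, -40, 0, 0, 0],
    [46, 0, 0, -30, 0, 0, 0],
    [46, 0, 0, -20, 0, 0, 0],
    [46, 0, 0, -10, 0, 0, 0],
    [46, 0, 0, 0, 0, 0, 0],
    [46, 0, 0, 0, 0, 0, 0],
    [46, 0, 0, 0, 0, 0, 0],
  ],
)

```text
clock: 2.55
eef_pos: [0.4975, -0.1537, 0.044]
ee_rot: [0.001, 0.689, 0.725, 0.0]
force: [0.4, -0.4, 0.1]
opening: 0.0459
grasp_force: 0.0
```

Request:
send_rows(
  plan=[
    [46, 4, 0.2, 0, 0, 0, 0],
    [46, 4, 0.2, 0, 0, 0, 0],
    [46, 4, 0.2, 0, 0, 0, 0],
    [46, 4, 0.2, 0, 0, 0, 0],
    [46, 4, 0.2, 0, 0, 0, 0],
    [46, 4, 0.2, 0, 0, 0, 0],
    [46, 4, 0.2, 0, 0, 0, 0],
    [46, 4, 0.2, 0, 0, 0, 0],
    [46, 4, 0.2, 0, 0, 0, 0],
    [46, 4, 0.2, 0, 0, 0, 0],
  ],
)

```text
clock: 3.55
eef_pos: [0.5326, -0.1518, 0.0422]
ee_rot: [-0.003, 0.689, 0.725, -0.003]
force: [-9.3, -0.6, 9.0]
opening: 0.0461
grasp_force: 5.3
```

Request:
send_rows(
  plan=[
    [46, 4, 0.2, 0.5, 0, 0, 0],
    [46, 4, 0.2, 0.5, 0, 0, 0],
    [46, 4, 0.2, 0.2, 0, 0, 0],
    [46, 4, 0.2, 0, 0, 0, 0],
    [46, 4, 0.2, 0, 0, 0, 0],
    [46, 4, 0.2, 0, 0, 0, 0],
    [46, 4, 0.2, 0, 0, 0, 0],
    [46, 4, 0.2, 0, 0, 0, 0],
    [46, 4, 0.2, 0, 0, 0, 0],
    [46, 4, 0.2, 0, 0, 0, 0],
  ],
)

```text
clock: 4.55
eef_pos: [0.5768, -0.149, 0.0438]
ee_rot: [0.0, 0.688, 0.725, 0.0]
force: [-3.2, 0.4, -3.0]
opening: 0.0459
grasp_force: 1.7
```

Request:
send_rows(
  plan=[
    [46, 4, 0.2, 0, 0, 0, 0],
    [46, 4, 0.2, 0, 0, 0, 0],
    [46, 4, 0.2, 0, 0, 0, 0],
    [46, 4, 0.2, 0, 0, 0, 0],
    [46, 4, 0.2, 0, 0, 0, 0],
    [46, 4, 0.2, 0, 0, 0, 0],
    [46, 4, 0.2, 0, 0, 0, 0],
    [46, 4, 0.2, 0, 0, 0, 0],
  ],
)

```text
clock: 5.35
eef_pos: [0.6088, -0.1474, 0.0438]
ee_rot: [0.0, 0.688, 0.725, 0.0]
force: [-3.8, 0.3, -2.4]
opening: 0.046
grasp_force: 1.7
```

Request:
send_rows(
  plan=[
    [46, 4, 0.2, 0, 0, 0, 0],
    [46, 4, 0.2, 0, 0, 0, 0],
    [46, 4, 0.2, 0, 0, 0, 0],
    [46, 4, 0.2, 0, 0, 0, 0],
    [46, 4, 0.2, 0, 0, 0, 0],
    [46, 4, 0.2, 0, 0, 0, 0],
    [46, 4, 0.2, 0, 0, 0, 0],
    [46, 4, 0.2, 0, 0, 0, 0],
    [46, 3, 0.2, 0, 0, 0, 0],
    [46, 2, 0, 0, 0, 0, 0],
  ],
)

```text
clock: 6.35
eef_pos: [0.6457, -0.1456, 0.0438]
ee_rot: [0.0, 0.688, 0.725, 0.0]
force: [-4.2, -0.1, -1.6]
opening: 0.046
grasp_force: 2.0
```

Right foot drags at about 4 N, so it is sound. Next the middle foot.

Request:
send_rows(
  plan=[
    [46, -5, 0, 0, 0, 0, 0],
    [46, -5, 0, 5, 0, 0, 0],
    [46, 0, 0, 40, 0, 0, 0],
    [46, -36, 20, 20, 0, 0, 0],
    [46, -36, 20, 0, 0, 0, 0],
    [46, -36, 20, 0, 0, 0, 0],
    [46, -36, 19, 0, 0, 0, 0],
    [46, 0, 0, 0, 0, 0, 0],
    [46, 0, 0, -30, 0, 0, 0],
    [46, 0, 0, -25, 0, 0, 0],
    [46, 0, 0, -10, 0, 0, 0],
    [46, 0, 0, 0, 0, 0, 0],
    [46, 0, 0, 0, 0, 0, 0],
  ],
)

```text
clock: 7.65
eef_pos: [0.4926, -0.0667, 0.0449]
ee_rot: [0.001, 0.688, 0.725, 0.001]
force: [-0.4, 0.3, -0.9]
opening: 0.0461
grasp_force: 0.0
```

Request:
send_rows(
  plan=[
    [46, 4, 0.2, 0, 0, 0, 0],
    [46, 4, 0.2, 0, 0, 0, 0],
    [46, 4, 0.2, 0, 0, 0, 0],
    [46, 4, 0.2, 0, 0, 0, 0],
    [46, 4, 0.2, 0.4, 0, 0, 0],
    [46, 4, 0.2, 0.4, 0, 0, 0],
    [46, 4, 0.2, 0.4, 0, 0, 0],
    [46, 4, 0.2, 0, 0, 0, 0],
    [46, 4, 0.2, 0, 0, 0, 0],
    [46, 4, 0.2, 0, 0, 0, 0],
  ],
)

```text
clock: 8.65
eef_pos: [0.5317, -0.0646, 0.0449]
ee_rot: [-0.0, 0.688, 0.725, -0.0]
force: [-0.8, -0.4, -1.4]
opening: 0.0462
grasp_force: 0.7
```

Request:
send_rows(
  plan=[
    [46, 4, 0.2, 0, 0, 0, 0],
    [46, 4, 0.2, 0, 0, 0, 0],
    [46, 4, 0.2, 0, 0, 0, 0],
    [46, 4, 0.2, 0, 0, 0, 0],
    [46, 4, 0.2, 0, 0, 0, 0],
    [46, 4, 0.2, 0, 0, 0, 0],
    [46, 4, 0.2, 0, 0, 0, 0],
    [46, 4, 0.2, 0, 0, 0, 0],
    [46, 4, 0.2, 0, 0, 0, 0],
    [46, 4, 0.2, 0, 0, 0, 0],
    [46, 4, 0.2, 0, 0, 0, 0],
    [46, 4, 0.2, 0, 0, 0, 0],
    [46, 4, 0.2, 0, 0, 0, 0],
    [46, 4, 0.2, 0, 0, 0, 0],
  ],
)

```text
clock: 10.05
eef_pos: [0.5878, -0.0619, 0.045]
ee_rot: [0.0, 0.688, 0.725, 0.0]
force: [-2.4, 0.5, -1.4]
opening: 0.0462
grasp_force: 0.7
```

Request:
send_rows(
  plan=[
    [46, 4, 0.2, 0, 0, 0, 0],
    [46, 4, 0.2, 0, 0, 0, 0],
    [46, 4, 0.2, 0, 0, 0, 0],
    [46, 4, 0.2, 0, 0, 0, 0],
    [46, 4, 0.2, 0, 0, 0, 0],
    [46, 4, 0.2, 0, 0, 0, 0],
    [46, 4, 0.2, 0, 0, 0, 0],
    [46, 4, 0.2, 0, 0, 0, 0],
    [46, 4, 0.2, 0, 0, 0, 0],
    [46, 4, 0.2, 0, 0, 0, 0],
    [46, 4, 0.2, 0, 0, 0, 0],
    [46, 4, 0.2, 0, 0, 0, 0],
    [46, 3, 0.2, 0, 0, 0, 0],
    [46, 2, 0.1, 0, 0, 0, 0],
  ],
)

```text
clock: 11.45
eef_pos: [0.6407, -0.0591, 0.045]
ee_rot: [0.0, 0.688, 0.725, 0.0]
force: [-1.3, 0.5, -0.1]
opening: 0.0458
grasp_force: 0.8
```

Middle reads about 1 N, which looks worn. Now the left foot.

Request:
send_rows(
  plan=[
    [46, -5, 0, 0, 0, 0, 0],
    [46, -5, 0, 5, 0, 0, 0],
    [46, 0, 0, 40, 0, 0, 0],
    [46, -36, 20, 20, 0, 0, 0],
    [46, -36, 20, 0, 0, 0, 0],
    [46, -36, 21, 0, 0, 0, 0],
    [46, -35, 21, 0, 0, 0, 0],
    [46, 0, 0, 0, 0, 0, 0],
    [46, 0, 0, -30, 0, 0, 0],
    [46, 0, 0, -25, 0, 0, 0],
    [46, 0, 0, -10, 0, 0, 0],
    [46, 0, 0, 0, 0, 0, 0],
    [46, 0, 0, 0, 0, 0, 0],
  ],
)

```text
clock: 12.75
eef_pos: [0.4883, 0.0229, 0.0458]
ee_rot: [0.0, 0.688, 0.725, 0.001]
force: [-0.4, -0.1, 0.6]
opening: 0.0462
grasp_force: 0.0
```

Request:
send_rows(
  plan=[
    [46, 4, 0.2, 0, 0, 0, 0],
    [46, 4, 0.2, 0, 0, 0, 0],
    [46, 4, 0.2, 0, 0, 0, 0],
    [46, 4, 0.2, 0, 0, 0, 0],
    [46, 4, 0.2, 0.4, 0, 0, 0],
    [46, 4, 0.2, 0.4, 0, 0, 0],
    [46, 4, 0.2, 0.4, 0, 0, 0],
    [46, 4, 0.2, 0, 0, 0, 0],
    [46, 4, 0.2, 0, 0, 0, 0],
    [46, 4, 0.2, 0, 0, 0, 0],
  ],
)

```text
clock: 13.75
eef_pos: [0.5277, 0.0248, 0.046]
ee_rot: [-0.0, 0.688, 0.725, -0.0]
force: [-2.1, -0.1, -2.7]
opening: 0.0455
grasp_force: 1.3
```

Request:
send_rows(
  plan=[
    [46, 4, 0.2, 0, 0, 0, 0],
    [46, 4, 0.2, 0, 0, 0, 0],
    [46, 4, 0.2, 0, 0, 0, 0],
    [46, 4, 0.2, 0, 0, 0, 0],
    [46, 4, 0.2, 0, 0, 0, 0],
    [46, 4, 0.2, 0, 0, 0, 0],
    [46, 4, 0.2, 0, 0, 0, 0],
    [46, 4, 0.2, 0, 0, 0, 0],
    [46, 4, 0.2, 0, 0, 0, 0],
    [46, 4, 0.2, 0, 0, 0, 0],
    [46, 4, 0.2, 0, 0, 0, 0],
    [46, 4, 0.2, 0, 0, 0, 0],
    [46, 4, 0.2, 0, 0, 0, 0],
    [46, 4, 0.2, 0, 0, 0, 0],
  ],
)

```text
clock: 15.15
eef_pos: [0.5838, 0.0277, 0.0462]
ee_rot: [0.0, 0.688, 0.725, 0.0]
force: [-2.9, 0.3, -2.2]
opening: 0.0458
grasp_force: 1.3
```

Request:
send_rows(
  plan=[
    [46, 4, 0.2, -0.2, 0, 0, 0],
    [46, 4, 0.2, -0.2, 0, 0, 0],
    [46, 4, 0.2, 0, 0, 0, 0],
    [46, 4, 0.2, 0, 0, 0, 0],
    [46, 4, 0.2, 0, 0, 0, 0],
    [46, 4, 0.2, 0, 0, 0, 0],
    [46, 4, 0.2, 0, 0, 0, 0],
  ],
)

```text
clock: 15.85
eef_pos: [0.6117, 0.0291, 0.0458]
ee_rot: [-0.0, 0.688, 0.725, -0.0]
force: [-2.8, -0.3, -1.3]
opening: 0.0463
grasp_force: 1.9
```

Request:
send_rows(
  plan=[
    [46, 4, 0.2, 0, 0, 0, 0],
    [46, 4, 0.2, 0, 0, 0, 0],
    [46, 4, 0.2, 0, 0, 0, 0],
    [46, 4, 0.2, 0, 0, 0, 0],
    [46, 4, 0.2, 0, 0, 0, 0],
    [46, 3, 0.2, 0, 0, 0, 0],
    [46, 2, 0.1, 0, 0, 0, 0],
  ],
)

```text
clock: 16.55
eef_pos: [0.6367, 0.0304, 0.0458]
ee_rot: [0.0, 0.688, 0.725, 0.0]
force: [-4.4, 0.1, -0.0]
opening: 0.0465
grasp_force: 2.1
```

Left drags at about 3.5 N, so it is sound and the middle foot is the worn one. Rise and look.

Request:
send_rows(
  plan=[
    [46, -5, 0, 0, 0, 0, 0],
    [46, -5, 0, 5, 0, 0, 0],
    [46, 0, 0, 40, 0, 0, 0],
    [46, -10, 0, 50, 0, 0, 0],
    [46, -20, 0, 40, 0, 0, 0],
    [46, -20, 0, 30, 0, 0, 0],
    [46, 0, 0, 0, 0, 0, 0],
    [46, 0, 0, 0, 0, 0, 0],
  ],
)

```text
clock: 17.35
eef_pos: [0.5773, 0.0302, 0.2114]
ee_rot: [0.002, 0.688, 0.725, 0.001]
force: [-0.4, -0.2, -0.7]
opening: 0.0457
grasp_force: 0.0
```

Run:
```python
from h import *
ims=[]
for n in ['scene','side','wrist']:
    d=cap(n);c=d['color'].astype(int);P=pts(d);ims.append(d['color'][...,::-1])
    h=((P[...,2]>.048)&(P[...,2]<.075)&(d['z_map']>0)&(abs(P[...,0]-.6)<.15)&(abs(P[...,1]+.06)<.16)).astype(np.uint8)
    kk,ll,ss,cc=cv2.connectedComponentsWithStats(h)
    for j in range(1,kk):
        if ss[j,4]>15: print(n,ss[j],P[ll==j].mean(0).round(4),ray(d,*cc[j],.062 if n=='wrist' else .05)[:2].round(4))
    # tray rim from depth
    r=(P[...,2]>.028)&(P[...,2]<.042)&(abs(P[...,0]-.5)<.11)&(abs(P[...,1]-.25)<.11)&(c.min(2)>110 if n!='wrist' else c.min(2)>60)
    X=P[r][:,:2].astype(np.float32)
    if len(X)>20: print(n,'rim',len(X),cv2.minAreaRect(X))
cv2.imwrite('pics/look2.png',np.vstack([ims[0][130:330,160:560],ims[1][130:330,200:600],]))
cv2.imwrite('pics/w2.png',ims[2])
```

```text
scene [247 190   8   7  45] [ 0.6382 -0.1426  0.0587] [ 0.6336 -0.1511]
scene [263 203   8   8  52] [ 0.6335 -0.0555  0.0575] [ 0.6295 -0.062 ]
scene [280 217   8   9  53] [0.6293 0.0345 0.0581] [0.625  0.0283]
scene rim 309 ((0.5028188824653625, 0.25310018658638), (0.16303355991840363, 0.16242307424545288), 4.8162312507629395)
side [321 156   7   8  44] [ 0.6291 -0.1428  0.0587] [ 0.6373 -0.1507]
side [304 167   7   9  49] [ 0.6235 -0.0541  0.0587] [ 0.6316 -0.0612]
side [285 178   8   8  49] [0.6209 0.0336 0.0586] [0.6289 0.0272]
side rim 359 ((0.49799472093582153, 0.25349152088165283), (0.16592873632907867, 0.16517429053783417), 5.25249719619751)
wrist [354 173  26  26 527] [0.625  0.0323 0.0606] [0.6248 0.0326]
wrist rim 1272 ((0.5063414573669434, 0.18917207419872284), (0.1602364331483841, 0.03332292661070824), 4.27916955947876)
```

View pics/look2.png

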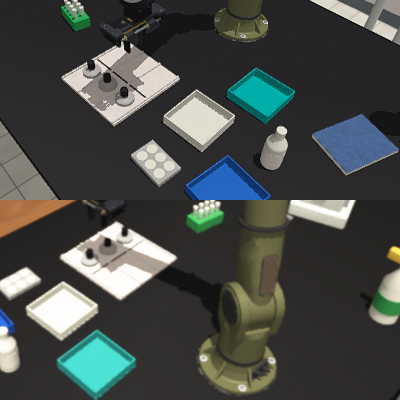

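View pics/w2.png

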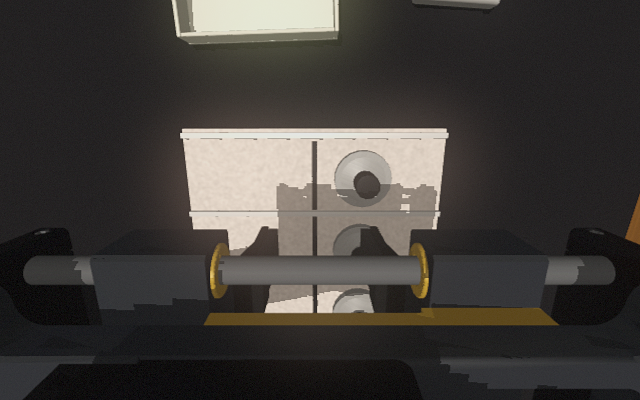

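All three feet stand upright beyond the dark line: wrist view shows the left at (362,180), and the middle and right lie partly behind the gripper. The white tray is at (258,15), the bystanders are unmoved, and nothing sits between the board and the tray. Grip the middle knob.

Request:
send_rows(
  plan=[
    [56, 17, -30, 0, 0, 0, 0],
    [56, 17, -30, 0, 0, 0, 0],
    [56, 18, -29, 0, 0, 0, 0],
    [56, 0, 0, -40, 0, 0, 0],
    [56, 0, 0, -40, 0, 0, 0],
    [56, 0, 0, -40, 0, 0, 0],
    [56, 0, 0, -30, 0, 0, 0],
    [56, 0, 0, -15, 0, 0, 0],
    [56, 0, 0, -6, 0, 0, 0],
    [56, 0, 0, 0, 0, 0, 0],
    [40, 0, 0, 0, 0, 0, 0],
    [32, 0, 0, 0, 0, 0, 0],
    [28, 0, 0, 0, 0, 0, 0],
    [24, 0, 0, 0, 0, 0, 0],
    [15, 0, 0, 0, 0, 0, 0],
    [15, 0, 0, 0, 0, 0, 0],
    [15, 0, 0, 0, 0, 0, 0],
  ],
)

```text
clock: 19.2
eef_pos: [0.6294, -0.0587, 0.0396]
ee_rot: [0.001, 0.688, 0.725, 0.001]
force: [1.1, -0.0, 3.3]
opening: 0.0254
grasp_force: 30.0
```

Request:
send_rows(
  plan=[
    [15, 0, 0, 5, 0, 0, 0],
    [15, 0, 0, 15, 0, 0, 0],
    [15, 0, 0, 30, 0, 0, 0],
    [15, 0, 0, 30, 0, 0, 0],
    [15, 0, 0, 20, 0, 0, 0],
    [15, 0, 0, 0, 0, 0, 0],
  ],
)

```text
clock: 19.8
eef_pos: [0.6304, -0.0584, 0.1424]
ee_rot: [0.002, 0.688, 0.725, 0.002]
force: [-0.0, 0.9, -6.7]
opening: 0.0251
grasp_force: 30.0
```

Request:
send_rows(
  plan=[
    [15, -5, 15, 0, 0, 0, 0],
    [15, -11, 28, 0, 0, 0, 0],
    [15, -14, 32, 0, 0, 0, 0],
    [15, -14, 32, 0, 0, 0, 0],
    [15, -14, 32, 0, 0, 0, 0],
    [15, -14, 32, 0, 0, 0, 0],
    [15, -14, 32, 0, 0, 0, 0],
    [15, -14, 32, 0, 0, 0, 0],
    [15, -13, 32, 0, 0, 0, 0],
    [15, -10, 28, 0, 0, 0, 0],
    [15, -5, 16, 0, 0, 0, 0],
    [15, 0, 0, 0, 0, 0, 0],
    [15, 0, 0, 0, 0, 0, 0],
    [15, 0, 0, 0, 0, 0, 0],
  ],
)

```text
clock: 21.2
eef_pos: [0.5003, 0.2507, 0.1377]
ee_rot: [-0.0, 0.689, 0.725, -0.001]
force: [-0.3, -0.2, -5.9]
opening: 0.0251
grasp_force: 30.0
```

Request:
send_rows(
  plan=[
    [15, 0, 0, -30, 0, 0, 0],
    [15, 0, 0, -30, 0, 0, 0],
    [15, 0, 0, -20, 0, 0, 0],
    [15, 0, 0, -10, 0, 0, 0],
    [15, 0, 0, -5, 0, 0, 0],
    [15, 0, 0, 0, 0, 0, 0],
    [15, 0, 0, 0, 0, 0, 0],
  ],
)

```text
clock: 21.9
eef_pos: [0.5015, 0.2526, 0.0449]
ee_rot: [0.0, 0.688, 0.725, 0.001]
force: [-0.2, -0.2, -6.1]
opening: 0.0253
grasp_force: 30.0
```

Request:
send_rows(
  plan=[
    [15, 0, 0, -2, 0, 0, 0],
    [15, 0, 0, -2, 0, 0, 0],
    [15, 0, 0, -2, 0, 0, 0],
    [15, 0, 0, -1, 0, 0, 0],
    [15, 0, 0, 0, 0, 0, 0],
  ],
)

```text
clock: 22.4
eef_pos: [0.5005, 0.2523, 0.0366]
ee_rot: [-0.0, 0.688, 0.725, -0.0]
force: [0.1, 0.4, -6.7]
opening: 0.025
grasp_force: 30.0
```

Request:
send_rows(
  plan=[
    [15, 0, 0, -1, 0, 0, 0],
    [15, 0, 0, -1, 0, 0, 0],
    [15, 0, 0, -1, 0, 0, 0],
    [15, 0, 0, 0, 0, 0, 0],
  ],
)

```text
clock: 22.8
eef_pos: [0.5005, 0.2523, 0.0336]
ee_rot: [-0.0, 0.688, 0.725, -0.0]
force: [-0.8, 0.9, -5.9]
opening: 0.025
grasp_force: 30.0
```

Request:
send_rows(
  plan=[
    [15, 0, 0, -0.7, 0, 0, 0],
    [15, 0, 0, -0.5, 0, 0, 0],
    [15, 0, 0, 0, 0, 0, 0],
  ],
)

```text
clock: 23.1
eef_pos: [0.5006, 0.2523, 0.0325]
ee_rot: [0.0, 0.688, 0.725, -0.0]
force: [-0.1, 0.0, -6.3]
opening: 0.0256
grasp_force: 30.0
```

Request:
send_rows(
  plan=[
    [15, 0, 0, -0.5, 0, 0, 0],
    [15, 0, 0, -0.5, 0, 0, 0],
    [15, 0, 0, 0, 0, 0, 0],
  ],
)

```text
clock: 23.4
eef_pos: [0.5007, 0.2523, 0.0316]
ee_rot: [0.0, 0.688, 0.725, 0.0]
force: [0.0, 0.2, -6.7]
opening: 0.0252
grasp_force: 30.0
```

Request:
send_rows(
  plan=[
    [15, 0, 0, -0.5, 0, 0, 0],
    [15, 0, 0, -0.3, 0, 0, 0],
    [15, 0, 0, 0, 0, 0, 0],
  ],
)

```text
clock: 23.7
eef_pos: [0.501, 0.2526, 0.0316]
ee_rot: [0.0, 0.688, 0.725, 0.0]
force: [-1.5, -0.5, 0.7]
opening: 0.025
grasp_force: 30.0
```

Touchdown: the weight is off the fingers. Release and rise.

Request:
send_rows(
  plan=[
    [28, 0, 0, 0, 0, 0, 0],
    [34, 0, 0, 0, 0, 0, 0],
    [46, 0, 0, 0, 0, 0, 0],
    [46, 0, 0, 0, 0, 0, 0],
    [46, 0, 0, 10, 0, 0, 0],
    [46, 0, 0, 30, 0, 0, 0],
    [46, 0, 0, 40, 0, 0, 0],
    [46, 0, -30, 40, 0, 0, 0],
    [46, 0, -40, 30, 0, 0, 0],
    [46, 0, -40, 0, 0, 0, 0],
    [46, 0, 0, 0, 0, 0, 0],
    [46, 0, 0, 0, 0, 0, 0],
  ],
)

```text
clock: 24.9
eef_pos: [0.5009, 0.1415, 0.1815]
ee_rot: [0.001, 0.689, 0.725, 0.0]
force: [-1.0, 0.5, -0.6]
opening: 0.0458
grasp_force: 0.0
```

Run:
```python
from h import *
cap('scene','end.png'); d=cap('wrist','wend.png')
c=[cv2.imread('pics/'+f) for f in ('end.png','wend.png')]
cv2.imwrite('pics/end2.png',np.vstack([cv2.resize(c[0][140:290,200:440],(480,300)),cv2.resize(c[1],(480,300))]))
```

```text
(no output)
```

View pics/end2.png

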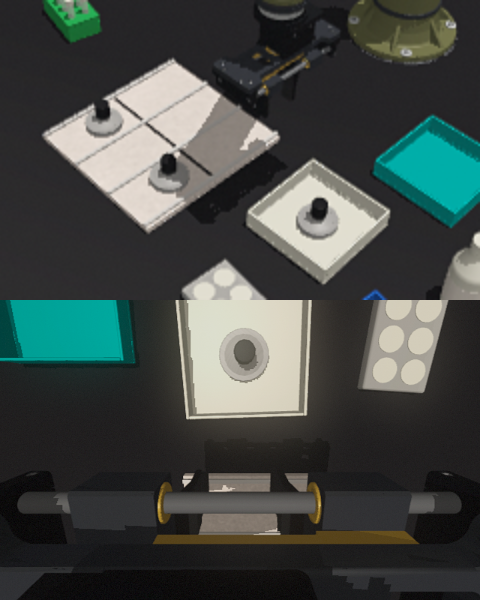

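The worn foot stands upright at the centre of the white tray (318,217 in the upper view). The two sound feet stand beyond the line at (102,120) and (168,175), and the gripper is clear.

```bash
python3 -c "
from plant import robot
print(robot.sign_off())"
```

```text
the job is handed in; nothing more can be done
None
```

The job is handed in (no verdict was returned): the middle foot dragged least, about 1–2 N against 3–4 N for the others, and now stands upright in the white tray; the left and right feet stand beyond the dark line.

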